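Slide a used ramekin through the spring flap of the dish-return tray

ROBOT

A 6-joint arm with a two-finger parallel gripper is mounted at the origin on a cart in front of the work surface, level with it; the furniture and walls round the work are solid. World frame = base frame: x ahead of the robot, y to its left, z up, the work surface at z = 0. Lengths are in m, angles in rad, forces in N, time in s.
With the tool pointing down it reaches from about 0.225 to 0.875 m from the base axis. Payload 3.4 kg.
Tool frame: the origin (TCP) lies midway between the tips of the shut fingers; the grasp point (between the pads) lies 19 mm behind it; x points along the fingers, z is the direction in which the jaws open and shut, and the axes are right-handed (so a half turn about x gives the same grasp; the last joint's range is limited). The gripper opens to 85 mm and grips with 20 to 120 N. Pads are 22 mm wide; open, the fingers measure 114 mm over their backs; the gripper's body (76 mm by 85 mm) begins 54 mm behind the grasp point. The pads swing forward as they close: fully open they stand 13 mm farther back than shut.
Start: joints at [0.98, 0.276, 1.505, -0, 1.361, -0.121], TCP at [0.26, 0.513, 0.231] pointing down, gripper open.
Joint ranges: [-2.89, 2.89], [-0.75, 2.08], [0.22, 2.7], [-1.18, 4.32], [0.11, 2.71], [-2.7, 2.7]. Speed limits (rad/s): [2.57, 2.57, 3.14, 3.14, 3.14, 3.14].

INTERFACE

Orientations are given as a unit quaternion [w, x, y, z].
In Python, from rig import manip, eyes gives the robot as it stands. The module is installed in compiled form; this text tells all that it offers.
- The arm moves only by the shell command python3 -m crank 'ROWS' [FORCE]. ROWS is JSON, a list of rows, each a list of 7 numbers: the shift along the tool's x, y, z in cm, then the turn, a rotation vector about the tool's x, y, z in degrees, then the finger opening in cm, from 0 to 8.54. A call has 1 to 5 rows; each row is the pose to reach, as a shift and turn from the pose commanded when the call began, along the tool's axes at that moment; what a row does not reach only later rows make up. A row lasts 1/8 s, in which the tool goes at most 62.5 mm and 10.7 degrees, less where a joint would pass 70% of its speed; a pose out of reach is approached as far as the arm can. A call with a gripper value outside its range is refused whole. The fingers move at their own pace and stop on an object; FORCE is the grip in N (left out, the last holds). Time passes only in rows, so rows that repeat a pose let the fingers close. It gives the time, the measured TCP pose, the force and the opening at its end, in the units of the state.
- manip.get_state(): the state, without advancing time (a new reading comes with each control period).
- eyes.get_image(name): name is "scene" or "top"; returns a dict with "color" (400x640x3 uint8, blue, green, red), "z_map" (400x640 float32, m along the optical axis (not along the pixel's ray), 0 where there is no reading), "vertical_fov" (degrees; the focal length in pixels is half the picture's height over the tangent of half this angle, whatever the lens; pixels are square), "cx", "cy" (the principal point, pixels), "eye" and "attitude" of the camera in the world. Camera axes: x right, y up, looking along -z (the intrinsics and any distortion apply to the point x, -y, -z); pixel columns grow to the right and rows downward; lengths in m; the calibration is good to about 2 mm. A picture is of the moment at which its call begins.
- manip.sign_off(): hands the job in, once; it reports no verdict.
The state is a dict: "clock": time; "qpos": joint angles; "qd": joint speeds; "effort": joint torques, N m; "position": TCP position; "ee_rot": TCP orientation; "contact_force": force on the tool from outside, world axes, zero at the start; "moment": the same for the moment, N m; "width": finger opening in m.
Only numpy, scipy, OpenCV 4.12 (cv2) and the standard library are available. Lean on these libraries where they do the work, as an engineer would, in place of code of your own. Each camera call takes 0.05 s, during which the arm holds its last target.

TASK

Send the blue ramekin into the dish-return tray through its orange self-closing flap: push the flap down flat into the tray with one finger while the ramekin is still outside, keep it held down, and with the other finger push the ramekin over it until it stands upright inside, clear of the flap's swing; then come away so that the flap closes behind it. Push the ramekin gently and only slide it: do not lift it, tip it over or shove it against the standing flap. Leave the things round about where they are.

Things in the scene. Friction and masses are not known exactly. Their poses are not given: they have to be found in the camera images.
- tray: Fixed open-topped white tray, may stand turned. Origin: on the worktop, middle of the flap's hinge line; x points into the tray, y left, z up. Landing plate: x -84 mm to 0, y +-110, top 4 mm up, 12 mm kerbs at y +-107. Inside: x 0 to 187 mm, y +-104, floor 2 mm up, walls 60 mm high, posts 66 mm high at both flap ends; no roof.
- flap_edge (a point): Middle of the free (top) edge of the orange flap: a stiff 2.5 mm sheet, 194 mm wide along the tray's y. Its hinge lies along y at the tray's x = 0, 2 mm above the worktop, 57 mm from this edge. Closed, it stands upright, edge 59 mm above the worktop.
- flap (a joint): Flap angle, rad: 0 = closed, upright; grows as the top edge swings into the tray (+x) and down; 1.57 = flat inside the tray, upper face about 3 mm above the worktop, so the ramekin slides over it. A spring closes it softly, in about 1 s: about 0.02 N m (1 N pressed down 20 mm from the hinge).
- ramekin_center (a point): Centre (half-way up) of the blue enamelled cast-iron ramekin: straight-sided round dish, 52 mm diameter, 38 mm high, about 0.24 kg (once half over a flat flap, its weight keeps it down). It starts on the landing plate, its rim 5 to 12 mm in front of the closed flap, up to 60 mm left or right of the middle; its centre is then 23 mm above the worktop.
- mug_staff: White staff mug, 82 mm wide and 100 mm high, left of the tray. Origin: centre of its underside. Leave alone.
- tape_roll: Roll of tape lying flat, 100 mm wide, 25 mm high, left of the tray. Origin: centre of its underside. Leave alone.
- tamper: Coffee tamper, 58 mm wide foot, black handle, 95 mm high, right of the tray. Origin: centre of its underside. Leave alone.
- pitcher_small: Small milk pitcher, 69 x 112 mm, 94 mm high, right of the tray. Origin: centre of its underside. Leave alone.
- cookie_3: Chocolate chunk cookie, 85 mm wide, 19 mm high, right of the tray. Origin: centre of its underside. Leave alone.
- ramekin: The same ramekin; origin at the centre of its underside, z up its axis.

How it is judged:
On the way, in this order (a step that is already met when the one before it is completed fails the run):
1. a finger presses the flap down flat while the ramekin still stands outside (value of joint flap above 1.25 rad and contact force between the fingers and flap above 0.3 N and x of ramekin_center in the frame of tray below -0.015 m), for 0.1 s.
2. the ramekin is half through over the flap, which is still down (x of ramekin_center in the frame of tray above 0.02 m and value of joint flap above 1.2 rad), for 0.1 s.
At the end, for the whole second after the job is handed in: The ramekin stands upright (within 0.1 rad) and still on the tray floor, its centre more than 87 mm past the flap's hinge line and so clear of the flap's swing, and the flap has closed again (under 0.1 rad) (x of ramekin_center in the frame of tray between 0.087 and 0.165 m and y of ramekin_center in the frame of tray between -0.085 and 0.085 m and height (world z) of ramekin_center between 0.016 and 0.026 m and angle between ramekin_center's own z axis and vertical below 0.1 rad and linear speed of ramekin below 0.01 m/s and value of joint flap below 0.1 rad); the robot touches nothing.
It fails at once if the ramekin is lifted (centre more than 45 mm above the worktop) (height (world z) of ramekin_center above 0.045 m).
It fails at once if the ramekin is tipped (more than 0.4 rad) (angle between ramekin_center's own z axis and vertical above 0.4 rad).
It fails at once if the ramekin is shoved against the flap while that is not pushed down (contact force between ramekin and flap above 0.5 N and value of joint flap below 1 rad).
It fails at once if the fingers press on the ramekin with more than 15 N (contact force between the fingers and ramekin above 15 N).
It fails at once if the mug, tape roll, tamper, pitcher or cookie is moved by more than 15 mm (distance of any of mug_staff, tape_roll, tamper, pitcher_small, cookie_3 from where it was at the start of the episode above 0.015 m).
It also fails if it takes over 42 s, if anything falls off the work surface, if the arm or the gripper's body presses on something with over 40 N, if the wrist force passes 120 N, or if a joint passes its speed limit or range.

## Working session

There is one attempt and no reset: what is moved stays moved. The work goes in short steps, Python scripts to look and compute and a shell command to move; the robot and the scene stay as the last step left them, time stands still between calls to the robot, and variables do not carry over. Pictures are saved under pics/ and viewed, and the job is handed in when it is done.

```bash
ls; mkdir -p pics; cat > h.py <<'E'
import numpy as np, cv2
from rig import manip, eyes
from scipy.spatial.transform import Rotation as R
def rot(q): return R.from_quat([q[1],q[2],q[3],q[0]]).as_matrix()
def cloud(im):
    z=im["z_map"];h,w=z.shape
    f=h/2/np.tan(np.radians(im["vertical_fov"])/2)
    u,v=np.meshgrid(np.arange(w),np.arange(h))
    p=np.stack([(u-im["cx"])/f*z,-(v-im["cy"])/f*z,-z],-1)
    return p@rot(im["attitude"]).T+np.array(im["eye"])
E
python3 - <<'E'
from h import *
for n in("scene","top"):
    im=eyes.get_image(n); cv2.imwrite(f"pics/{n}0.png",im["color"]); np.save(f"{n}.npy",cloud(im)); print(n,{k:v for k,v in im.items() if k not in("color","z_map")})
print(manip.get_state())
E
```

```text
pics
scene {'vertical_fov': 52.43817428779446, 'cx': 320.1377945568421, 'cy': 192.88158570161966, 'eye': array([-0.20958851, -1.11957744,  0.59905928]), 'attitude': array([ 0.78984921,  0.53706341, -0.16897977, -0.24320146])}
top {'vertical_fov': 44.71034760996644, 'cx': 319.2249171867771, 'cy': 195.20723491974567, 'eye': array([ 0.30039799, -0.07285654,  2.12758748]), 'attitude': array([ 0.71447855,  0.03852951, -0.03940565, -0.69748338])}
{'clock': 0.1, 'qpos': array([ 9.79985834e-01,  2.76527624e-01,  1.50599527e+00, -7.90678091e-06,
        1.36068272e+00, -1.20982445e-01]), 'qd': array([ 0.00066296, -0.00010763, -0.00294348,  0.00041908, -0.00167819,
        0.00045999]), 'effort': array([ 2.68052085e-03, -4.17698944e+01, -2.46405852e+01, -1.01152518e-04,
        5.67449824e-03,  1.88206127e-05]), 'position': array([0.26006224, 0.51231339, 0.23053304]), 'ee_rot': array([ 0.60212903, -0.37012783,  0.60316369,  0.36964792]), 'contact_force': array([-0.36500959,  0.35275547, -0.05228179]), 'moment': array([-0.05706188, -0.01094355, -0.01748028]), 'width': 0.08530173805809296}
```

View pics/scene0.png

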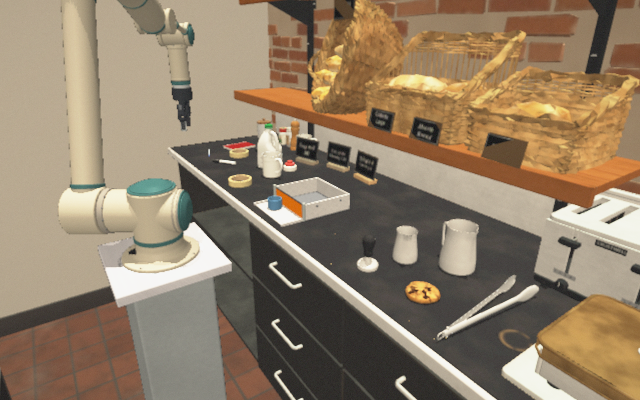

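View pics/top0.png

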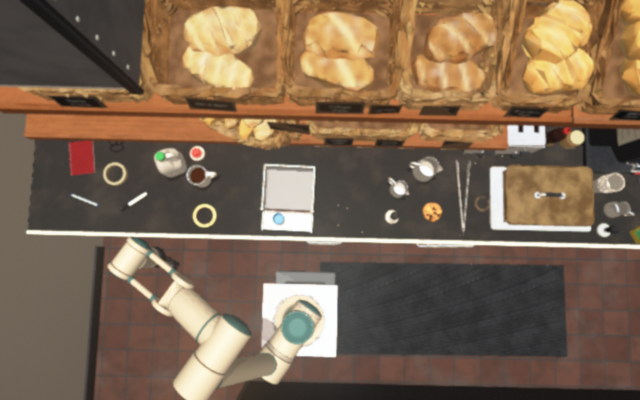

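```bash
python3 - <<'E'
import cv2
im=cv2.imread("pics/top0.png")[100:300,150:420]
cv2.imwrite("pics/top0c.png",cv2.resize(im,(800,592),interpolation=cv2.INTER_CUBIC))
E
```

```text
(no output)
```

View pics/top0c.png

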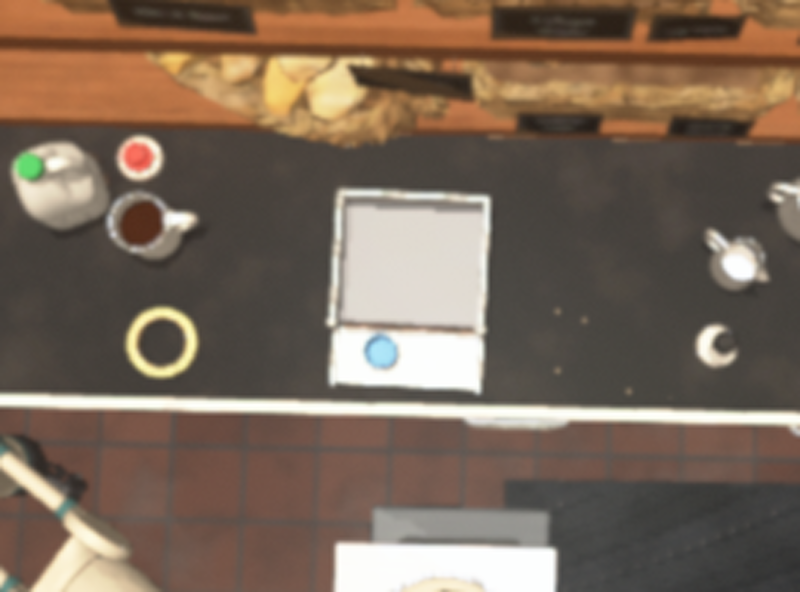

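The tray sits nearly square to the robot, and the blue ramekin is on the plate left of the middle (top picture about (278,218)). Next I measure it.

```bash
python3 - <<'E'
from h import *
for n in("scene","top"):
    P=np.load(n+".npy"); c=cv2.imread(f"pics/{n}0.png").astype(int)
    hsv=cv2.cvtColor(c.astype(np.uint8),cv2.COLOR_BGR2HSV)
    near=(P[...,0]>.2)&(P[...,0]<.8)&(P[...,1]>-.3)&(P[...,1]<.3)&(P[...,2]>-.02)&(P[...,2]<.12)
    for nm,lo,hi in(("blue",(85,80,40),(125,255,255)),("orange",(3,150,80),(20,255,255))):
        m=(cv2.inRange(hsv,lo,hi)>0)&near
        q=P[m]
        if len(q)<5: print(n,nm,len(q));continue
        print(n,nm,len(q),np.median(q,0).round(4),np.percentile(q,2,axis=0).round(4),np.percentile(q,98,axis=0).round(4))
        if nm=="blue":
            t=q[q[:,2]>np.percentile(q[:,2],98)-.006]; print(" top",len(t),t.mean(0),(t.min(0)+t.max(0))/2,np.ptp(t,axis=0))
        np.save(f"{n}_{nm}.npy",q)
    m=near&(abs(P[...,2]-.06)<.012)
    q=P[m]; 
    print(n,"walls",len(q),np.percentile(q,[1,99],axis=0).round(4), cv2.minAreaRect((q[:,:2]*1000).astype(np.float32)))
    m=near&(P[...,2]>.015); v,u=np.where(m); print("px",u.min(),u.max(),v.min(),v.max())
P=np.load("top.npy")
print("worktop",np.median(P[200:230,330:380,2]),"floor",np.median(P[175:195,270:305,2]),"plate",np.median(P[213:225,290:308,2]))
for u in (230,265,290,315,350): print(u,[(tuple(P[v,u].round(3))) for v in (110,120,130,138,145)])
E
```

```text
scene blue 152 [0.4212 0.0832 0.0295] [0.4039 0.0713 0.0077] [0.4508 0.1232 0.0429]
 top 34 [0.42017791 0.09318801 0.03981933] [0.42620041 0.09753626 0.04049458] [0.04785917 0.05729428 0.00723307]
scene orange 282 [0.4652 0.0467 0.032 ] [ 0.4615 -0.0268  0.0048] [0.4701 0.1499 0.053 ]
scene walls 530 [[ 0.4579 -0.056   0.0481]
 [ 0.6595  0.1695  0.0664]] ((559.71484375, 58.13225173950195), (230.66111755371094, 200.9734649658203), 88.18517303466797)
px 268 349 177 217
top blue 36 [0.4307 0.1081 0.0087] [ 0.4128  0.0863 -0.0044] [0.4486 0.1229 0.0221]
 top 8 [0.42990856 0.11137543 0.01872705] [0.42999866 0.10377072 0.02085035] [0.03447254 0.0348375  0.00938776]
top orange 0
top walls 277 [[ 0.4096 -0.0493  0.0485]
 [ 0.6571  0.1715  0.071 ]] ((531.0504150390625, 60.39591979980469), (222.82192993164062, 251.7574005126953), 88.8115005493164)
px 236 370 149 237
worktop 0.00020540409340430443 floor 0.002447901082654358 plate 0.003505927287191124
230 [(np.float64(0.682), np.float64(0.183), np.float64(0.797)), (np.float64(0.767), np.float64(0.264), np.float64(0.37)), (np.float64(0.737), np.f
[... 655 characters left out ...]
float64(0.03), np.float64(0.529)), (np.float64(0.699), np.float64(0.045), np.float64(0.272))]
315 [(np.float64(0.693), np.float64(-0.055), np.float64(0.779)), (np.float64(0.676), np.float64(-0.055), np.float64(0.734)), (np.float64(0.718), np.float64(-0.052), np.float64(0.445)), (np.float64(0.719), np.float64(-0.051), np.float64(0.314)), (np.float64(0.7), np.float64(-0.052), np.float64(0.278))]
350 [(np.float64(0.687), np.float64(-0.153), np.float64(0.81)), (np.float64(0.676), np.float64(-0.157), np.float64(0.745)), (np.float64(0.722), np.float64(-0.176), np.float64(0.441)), (np.float64(0.711), np.float64(-0.181), np.float64(0.363)), (np.float64(0.695), np.float64(-0.185), np.float64(0.317))]
```

```bash
python3 - <<'E'
import cv2
im=cv2.imread("pics/scene0.png")[165:235,220:360]
cv2.imwrite("pics/scene0c.png",cv2.resize(im,(800,400),interpolation=cv2.INTER_CUBIC))
im=cv2.imread("pics/top0.png")[155:240,250:330]
cv2.imwrite("pics/top0d.png",cv2.resize(im,(560,595),interpolation=cv2.INTER_CUBIC))
E
```

```text
(no output)
```

View pics/scene0c.png

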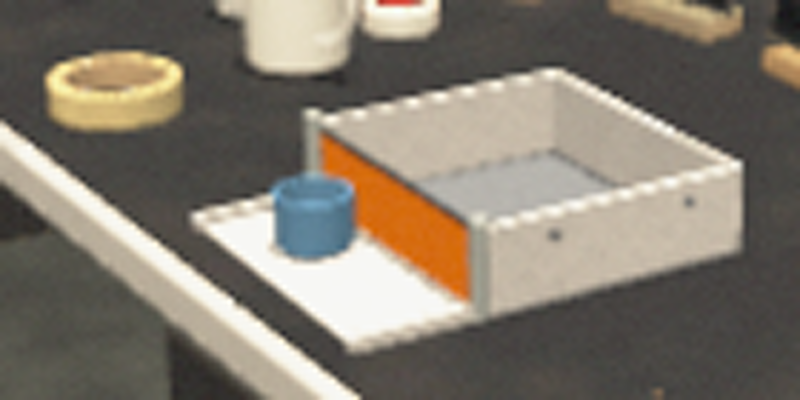

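View pics/top0d.png

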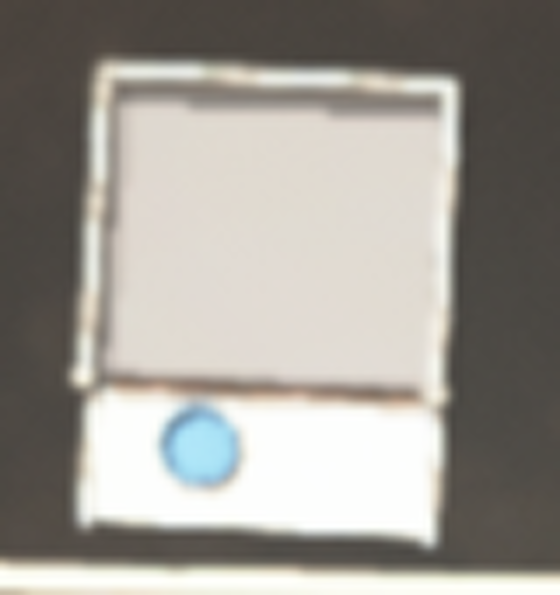

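Crops: ramekin rim at about (201,447) in the 7× top crop. Outer far corners at (97,62) and (460,80), front plate corners at (80,528) and (437,545). I'll project these onto planes of known height.

```bash
cat >> h.py <<'E'
def ray(im,u,v,z):
    f=200/np.tan(np.radians(im["vertical_fov"])/2)
    d=rot(im["attitude"])@np.array([(u-im["cx"])/f,-(v-im["cy"])/f,-1])
    e=np.array(im["eye"]); return e+d*(z-e[2])/d[2]
def ray2(im,u,v,z): return ray(im,u,v,z)[:2].round(4)
E
python3 - <<'E'
from h import *
im=eyes.get_image("top")
c=lambda a,b:(250+(a+.5)/7-.5,155+(b+.5)/7-.5)
for n,a,b,z in(("farL",97,62,.06),("farR",460,80,.06),("postL",72,385,.066),("postR",447,400,.066),("plateL",80,527,.012),("plateR",437,545,.012),("ram",201,447,.042),("ramL",161,447,.042),("ramR",241,447,.042),("ramfar",201,405,.042),("ramnear",201,489,.042)):
    print(n,ray2(im,*c(a,b),z))
im=eyes.get_image("scene")
c=lambda a,b:(220+(a+.5)*.175-.5,165+(b+.5)*.175-.5)
for n,a,b,z in(("flapL top",320,134,.059),("flapR top",470,217,.059),("flapR bot",470,302,.004),("farcorner",555,70,.06),("farR",741,165,.06),("plateL",193,216,.004),("plateR",350,350,.004),("ramrim",315,189,.042),("rL",273,189,.042),("rR",357,189,.042)):
    print(n,ray2(im,*c(a,b),z))
q=np.load("scene_orange.npy"); A=np.c_[q[:,1:],np.ones(len(q))]
for _ in range(3):
    s=np.linalg.lstsq(A,q[:,0],rcond=None)[0]; r=q[:,0]-A@s; k=abs(r)<.004; q=q[k];A=A[k]
print("flap plane",s,len(q),np.degrees(np.arctan(s[0])))
E
```

```text
farL [0.6612 0.1709]
farR [ 0.6554 -0.0527]
postL [0.4612 0.1781]
postR [ 0.4575 -0.0497]
plateL [0.3772 0.1764]
plateR [ 0.3714 -0.0452]
ram [0.4269 0.1006]
ramL [0.4263 0.1251]
ramR [0.4274 0.076 ]
ramfar [0.4526 0.1014]
ramnear [0.4011 0.0997]
flapL top [0.4589 0.144 ]
flapR top [ 0.4663 -0.029 ]
flapR bot [ 0.4646 -0.0306]
farcorner [0.6567 0.1622]
farR [ 0.6528 -0.0542]
plateL [0.3841 0.1847]
plateR [ 0.3718 -0.0479]
ramrim [0.43   0.0988]
rL [0.4078 0.1136]
rR [0.4522 0.084 ]
flap plane [ 0.02947109 -0.00915352  0.46419232] 278 1.6880806754140172
```

```bash
cat >> h.py <<'E'
TO=np.array([.4635,.0628]); A=np.radians(-1.5)
TX=np.array([np.cos(A),np.sin(A)]);TY=np.array([-np.sin(A),np.cos(A)])
def t2w(x,y): return TO+x*TX+y*TY
def w2t(p): d=np.asarray(p)[:2]-TO; return np.array([d@TX,d@TY])
def plan(x,y,z,sign=None):
    s=manip.get_state(); R0=rot(s["ee_rot"]); p=np.array([*t2w(x,y),z])
    print("t",s["clock"],"tray",(w2t(s["position"])*1000).round(1),"z",(s["position"][2]*1000).round(1),"F",s["contact_force"].round(2),"w",round(s["width"],4))
    for sg in ((1,-1) if sign is None else (sign,)):
        Z=sg*np.array([*TX,0]);X=np.array([0,0,-1.]);Rd=np.c_[X,np.cross(Z,X),Z]
        print(sg,"shift cm",(R0.T@(p-s["position"])*100).round(2),"rot deg",np.degrees(R.from_matrix(R0.T@Rd).as_rotvec()).round(2))
E
python3 - <<'E'
from h import *
print("ram tray",w2t([.428,.0997]))
s=manip.get_state(); print(rot(s["ee_rot"]).round(3))
plan(-.062,.0365,.12)
E
```

```text
ram tray [-0.03645376  0.03595807]
[[-0.001 -0.892  0.453]
 [-0.001  0.453  0.892]
 [-1.     0.    -0.001]]
t 0.2 tray [-215.1  444.2] z 230.8 F [ 0.91 -0.01  0.05] w 0.0858
1 shift cm [ 11.11 -31.32 -30.24] rot deg [ 6.458e+01 -6.000e-02  3.000e-02]
-1 shift cm [ 11.11 -31.32 -30.24] rot deg [-1.1542e+02 -3.0000e-02 -7.0000e-02]
```

```bash
python3 -m crank '[[0,-4,-3.8,8,0,0,8.54],[0,-8,-7.6,17,0,0,8.54],[0,-12,-11.4,26,0,0,8.54],[0,-16,-15.2,35,0,0,8.54],[0,-20,-19,44,0,0,8.54]]'; python3 - <<'E'
from h import *
plan(-.062,.0365,.12,1)
E
```

```text
clock: 0.82
position: [0.3529, 0.2511, 0.2313]
ee_rot: [0.698, -0.116, 0.697, 0.116]
contact_force: [0.2, 0.3, 0.1]
width: 0.0855
t 0.825 tray [-115.5  185.4] z 231.3 F [0.23 0.32 0.05] w 0.0855
1 shift cm [ 11.13 -15.82  -0.16] rot deg [20.31  0.03 -0.  ]
```

```bash
python3 -m crank '[[0,-4,0,7,0,0,8.54],[2.5,-8,-0.1,14,0,0,8.54],[5,-12,-0.1,20.3,0,0,8.54],[8,-15.8,-0.15,20.3,0,0,8.54],[11.1,-15.8,-0.15,20.3,0,0,8.54]]'; python3 -m crank '[[0,0,0,0,0,0,8.54]]'; python3 - <<'E'
from h import *
plan(-.062,.0365,.05,1)
for n,b in(("scene",(150,250,200,360)),("top",(140,260,240,400))):
    im=eyes.get_image(n); cv2.imwrite(f"pics/{n}1.png",cv2.resize(im["color"][b[0]:b[1],b[2]:b[3]],(800,500),interpolation=cv2.INTER_CUBIC))
E
```

```text
clock: 1.45
position: [0.404, 0.1008, 0.1197]
ee_rot: [0.708, 0.009, 0.706, -0.009]
contact_force: [1.2, -0.5, -0.4]
width: 0.0854
clock: 1.58
position: [0.4009, 0.1024, 0.1186]
ee_rot: [0.705, 0.008, 0.709, -0.008]
contact_force: [-0.5, -0.3, -0.1]
width: 0.0857
t 1.575 tray [-63.6  37.9] z 118.6 F [-0.54 -0.32 -0.08] w 0.0857
1 shift cm [ 6.86 -0.14  0.2 ] rot deg [ 0.21 -0.32  0.02]
```

View pics/scene1.png

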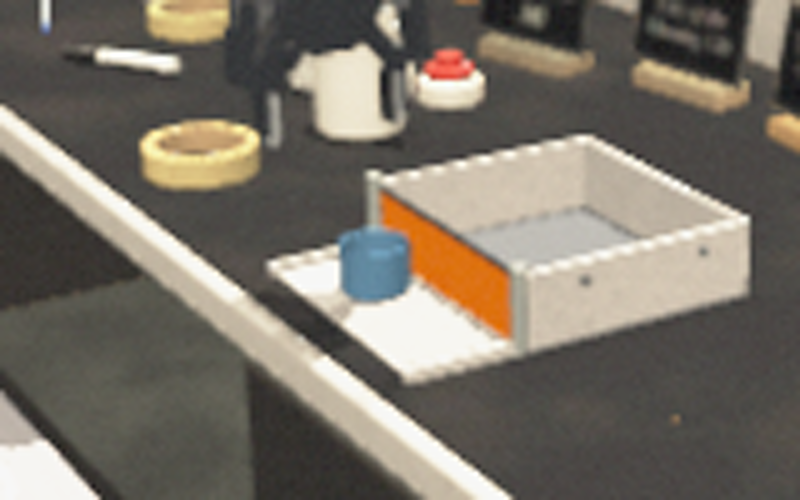

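The fingers hang above the plate, with tips at about (255,179) and (278,179) in the full scene picture. I'll check the tip height and position against the model.

```bash
python3 - <<'E'
from h import *
im=eyes.get_image("scene"); P=cloud(im)
s=manip.get_state(); c=s["position"]
m=(abs(P[...,0]-c[0])<.09)&(abs(P[...,1]-c[1])<.05)&(P[...,2]>.09)&(P[...,2]<.16)
q=P[m]; d=(q[:,:2]-c[:2])@TX
for n,k in(("A",d<-.03),("B",d>.03)):
    print(n,k.sum(),"zmin",np.sort(q[k][:,2])[:4].round(4),"along",np.percentile(d[k],[3,50,97]).round(4),"y",np.median(q[k][:,1]).round(4))
print(c.round(4))
im=eyes.get_image("scene")
for u,v in((255,179),(278,179)): print(ray(im,u,v,.132), w2t(ray(im,u,v,.132)))
E
```

```text
A 32 zmin [0.137  0.1374 0.1396 0.1418] along [-0.0563 -0.0519 -0.0445] y 0.0952
B 34 zmin [0.1343 0.1361 0.1371 0.1389] along [0.0411 0.0438 0.0541] y 0.0952
[0.4037 0.1034 0.1213]
[0.3518378  0.08925322 0.132     ] [-0.1123164   0.02352118]
[0.4175292  0.04572665 0.132     ] [-0.04550812 -0.01827088]
```

```bash
python3 -m crank '[[3,-0.2,0,0.3,0,0,8.54],[6,-0.2,0,0.3,0,0,8.54],[8.2,-0.2,0,0.3,0,0,8.54],[8.2,-0.2,0,0.3,0,0,8.54]]'; python3 - <<'E'
from h import *
plan(-.0365,.0365,.038,1)
im=eyes.get_image("scene"); cv2.imwrite(f"pics/s2.png",cv2.resize(im["color"][150:250,200:360],(800,500),interpolation=cv2.INTER_CUBIC))
plan(-.0365,.0365,.038,1)
E
```

```text
clock: 2.28
position: [0.4024, 0.1014, 0.0382]
ee_rot: [0.707, 0.009, 0.708, -0.009]
contact_force: [-0.7, 0.4, 0.6]
width: 0.0855
t 2.275 tray [-62.1  37. ] z 38.2 F [-0.72  0.41  0.59] w 0.0855
1 shift cm [ 0.01 -0.05  2.56] rot deg [ 0.04 -0.08  0.  ]
t 2.325 tray [-61.1  37. ] z 38.9 F [ 0.1  -0.28  0.08] w 0.0857
1 shift cm [ 0.1  -0.05  2.46] rot deg [ 0.04  0.05 -0.01]
```

View pics/s2.png

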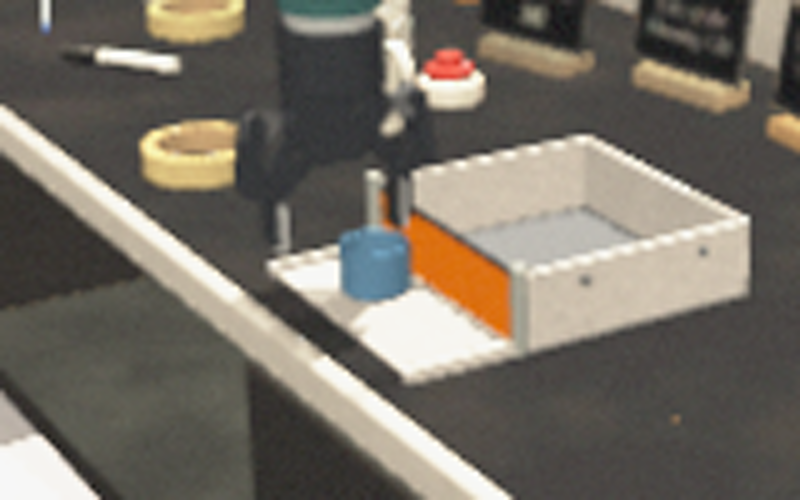

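Finger B (tip at crop (400,225)) stands just before the flap, above the rim. Finger A is behind at (280,250). Now I push the flap back.

```bash
python3 -m crank '[[0,0,0.7,0,0,0,8.54],[0,0,1.4,0,0,0,8.54],[0,0,2.0,0,0,0,8.54],[0,0,2.6,0,0,0,8.54],[0,0,2.6,0,0,0,8.54]]'; python3 - <<'E'
from h import *
im=eyes.get_image("scene"); cv2.imwrite(f"pics/s3.png",cv2.resize(im["color"][160:230,235:347],(800,500),interpolation=cv2.INTER_CUBIC))
plan(-.0365,.0365,-.005,1)
im=eyes.get_image("top"); cv2.imwrite(f"pics/t3.png",cv2.resize(im["color"][140:260,240,][None] if 0 else im["color"][155:240,235:345],(776,600),interpolation=cv2.INTER_CUBIC))
E
```

```text
clock: 2.95
position: [0.4295, 0.1002, 0.0383]
ee_rot: [0.707, 0.009, 0.707, -0.009]
contact_force: [0.0, -1.4, 0.3]
width: 0.0857
t 3.0 tray [-35.4  36.5] z 38.3 F [-0.14 -1.27  0.75] w 0.0855
1 shift cm [ 4.33 -0.   -0.11] rot deg [-0.03 -0.   -0.  ]
```

View pics/s3.png

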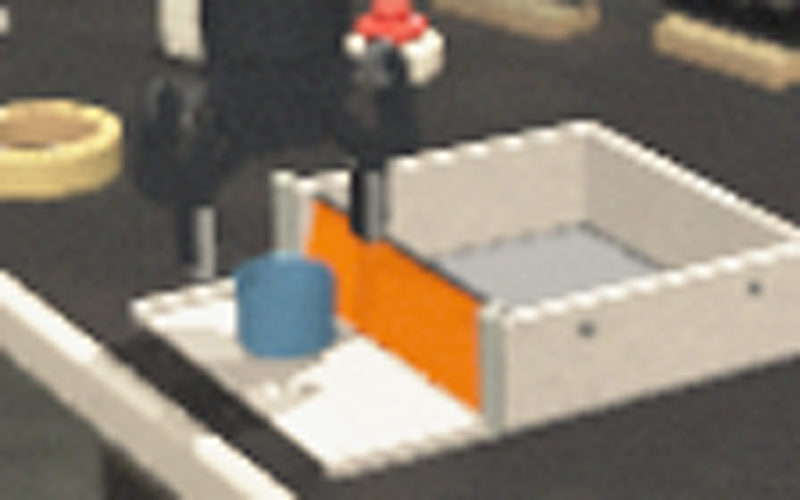

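View pics/t3.png

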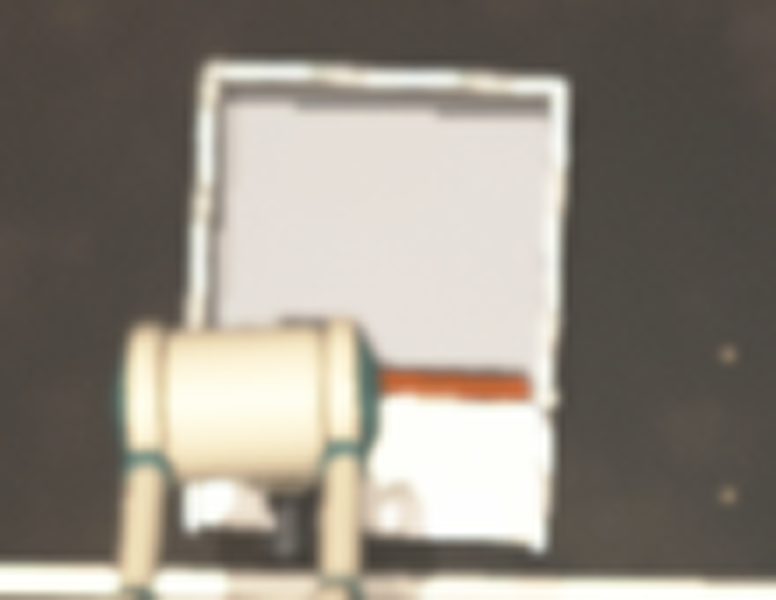

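The flap is tilted back by finger B (orange edge visible from above), and the ramekin hasn't moved. Next I lower around the ramekin.

```bash
python3 -m crank '[[1,0,0,0,0,0,8.54],[2,0,0,0,0,0,8.54],[3,0,0.2,0,0,0,8.54],[3.6,0,0.5,0,0,0,8.54],[3.6,0,0.5,0,0,0,8.54]]'; python3 - <<'E'
from h import *
im=eyes.get_image("scene"); cv2.imwrite(f"pics/s4.png",cv2.resize(im["color"][160:230,235:347],(800,500),interpolation=cv2.INTER_CUBIC))
plan(-.0265,.0365,-.006,1)
E
```

```text
clock: 3.68
position: [0.4328, 0.1001, 0.0014]
ee_rot: [0.706, 0.009, 0.708, -0.009]
contact_force: [-1.5, 0.0, 0.2]
width: 0.0853
t 3.725 tray [-31.7  36.5] z 1.6 F [-1.14  1.44 -1.55] w 0.0856
1 shift cm [0.76 0.   0.52] rot deg [-0.02 -0.15  0.01]
```

View pics/s4.png

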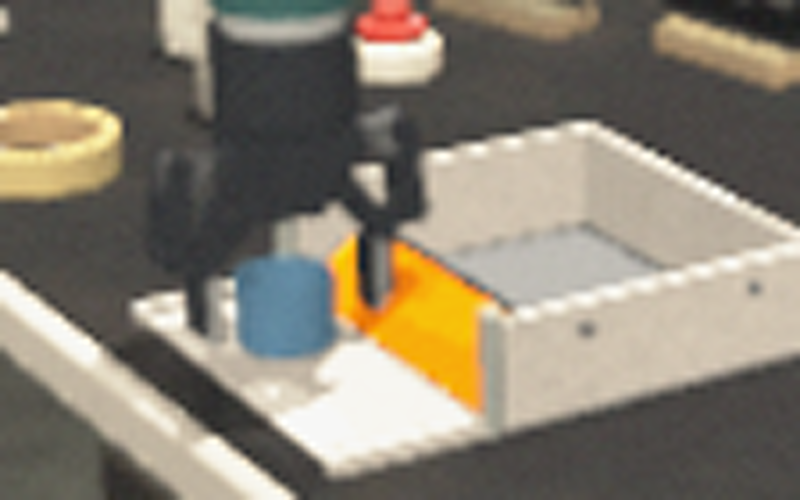

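Fingers straddle the ramekin (A tip (200,330), B tip (375,305) on the flap), and the ramekin is still in place. Next I press the flap flat.

```bash
python3 -m crank '[[0.3,0,0.3,0,0,0,8.54],[0.7,0,0.5,0,0,0,8.54],[0.8,0,0.6,0,0,0,8.54],[0.8,0,0.6,0,0,0,8.54]]'; python3 - <<'E'
from h import *
plan(-.0265,.0365,-.006,1)
im=eyes.get_image("scene"); cv2.imwrite(f"pics/s5.png",cv2.resize(im["color"][160:230,235:347],(800,500),interpolation=cv2.INTER_CUBIC))
plan(-.0265,.0365,-.006,1)
P=cloud(im);hsv=cv2.cvtColor(im["color"],cv2.COLOR_BGR2HSV); m=(cv2.inRange(hsv,(3,130,80),(28,255,255))>0)&(abs(P[...,0]-.49)<.05)&(abs(P[...,1]-.05)<.12)&(P[...,2]<.07)
q=P[m]; q=np.c_[[w2t(p) for p in q],q[:,2]]; print(len(q),np.percentile(q,[5,50,95],axis=0).round(4)); 
if len(q)>20:
  A_=np.c_[q[:,0],np.ones(len(q))]; print("slope",np.linalg.lstsq(A_,q[:,2],rcond=None)[0])
E
```

```text
clock: 4.22
position: [0.4403, 0.1, -0.0057]
ee_rot: [0.707, 0.009, 0.707, -0.009]
contact_force: [-0.4, 0.5, 0.3]
width: 0.0852
t 4.225 tray [-24.1  36.6] z -5.7 F [-0.36  0.49  0.3 ] w 0.0852
1 shift cm [ 0.03 -0.01 -0.24] rot deg [-0.02  0.04 -0.01]
t 4.275 tray [-24.1  36.6] z -5.6 F [-0.1  -0.63  0.47] w 0.0854
1 shift cm [ 0.04 -0.01 -0.24] rot deg [-0.02  0.05 -0.01]
206 [[ 0.0043 -0.0608  0.003 ]
 [ 0.0224  0.0039  0.0072]
 [ 0.0502  0.0763  0.0141]]
slope [0.15668292 0.00412835]
```

View pics/s5.png

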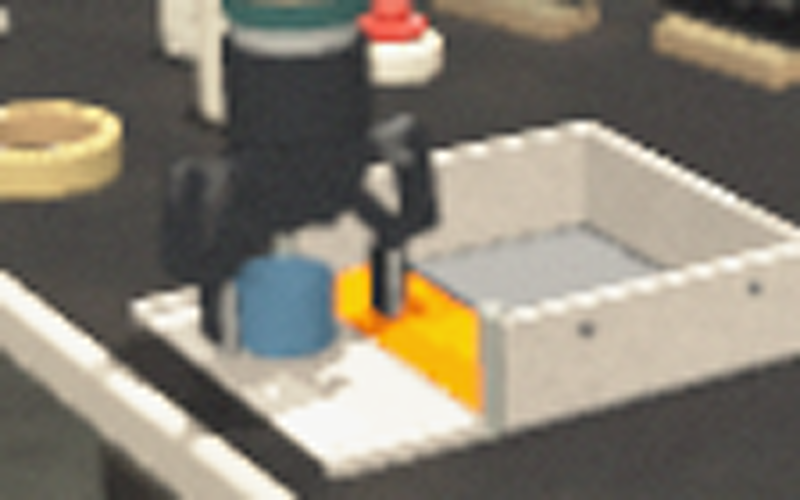

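The flap lies at about 1.41 rad (slope 0.157) and the ramekin is untouched, so step 1 should be met. Now I advance gently with A pushing.

```bash
python3 -m crank '[[0.1,0,0.3,0,0,0,8.54],[0.1,0,0.7,0,0,0,8.54],[0.1,0,1.1,0,0,0,8.54],[0.1,0,1.5,0,0,0,8.54],[0.1,0,1.8,0,0,0,8.54]]' 20; python3 -m crank '[[-0.15,0,0,0,0,0,7.8],[-0.3,0,0,0,0,0,7.2],[-0.3,0,0,0,0,0,7.0],[-0.3,0,0,0,0,0,7.0]]'; python3 - <<'E'
from h import *
plan(-.0265,.0365,-.006,1)
im=eyes.get_image("scene"); cv2.imwrite(f"pics/s6.png",cv2.resize(im["color"][160:230,235:347],(800,500),interpolation=cv2.INTER_CUBIC))
plan(-.0265,.0365,-.006,1)
P=cloud(im);hsv=cv2.cvtColor(im["color"],cv2.COLOR_BGR2HSV); m=(cv2.inRange(hsv,(3,130,80),(28,255,255))>0)&(abs(P[...,0]-.49)<.05)&(abs(P[...,1]-.05)<.12)&(P[...,2]<.07)
q=P[m]; q=np.c_[[w2t(p) for p in q],q[:,2]]; print(len(q),np.percentile(q,[5,50,95],axis=0).round(4)); 
if len(q)>20:
  A_=np.c_[q[:,0],np.ones(len(q))]; print("slope",np.linalg.lstsq(A_,q[:,2],rcond=None)[0])
E
```

```text
clock: 4.9
position: [0.4578, 0.0995, -0.0067]
ee_rot: [0.707, 0.009, 0.707, -0.009]
contact_force: [-3.0, 0.2, 2.5]
width: 0.0854
clock: 5.4
position: [0.4584, 0.0995, -0.0035]
ee_rot: [0.708, 0.009, 0.707, -0.009]
contact_force: [-0.7, -0.1, 0.9]
width: 0.0701
t 5.4 tray [-6.1 36.6] z -3.5 F [-0.72 -0.13  0.9 ] w 0.0701
1 shift cm [ 0.25 -0.01 -2.04] rot deg [-0.02  0.08 -0.01]
t 5.45 tray [-6.  36.6] z -3.5 F [-0.21  0.58  1.36] w 0.0699
1 shift cm [ 0.25 -0.01 -2.05] rot deg [-0.02  0.08 -0.01]
155 [[ 0.0055 -0.0628  0.0021]
 [ 0.0259  0.0018  0.0042]
 [ 0.0513  0.0583  0.0066]]
slope [0.02909897 0.00385095]
```

View pics/s6.png

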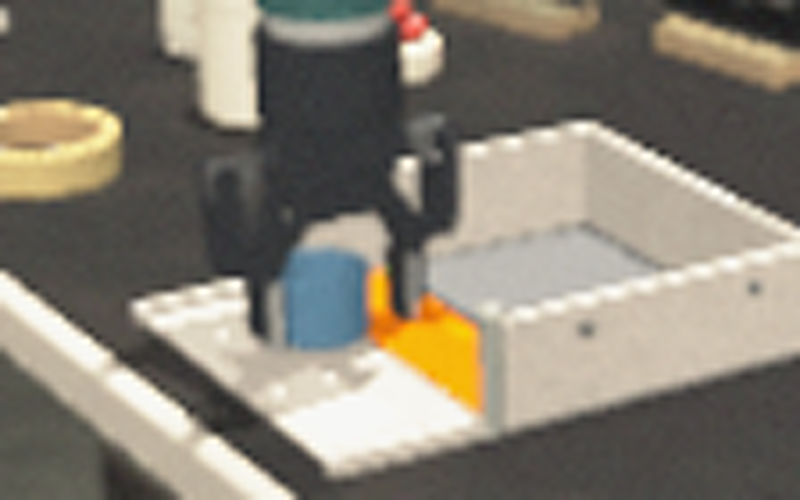

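The flap is now practically flat (slope 0.03, about 1.54 rad). The ramekin's rim is at the hinge and it stands upright. Pushing on.

```bash
python3 -m crank '[[-0.1,0,0.4,0,0,0,7.0],[-0.1,0,0.9,0,0,0,7.0],[-0.1,0,1.4,0,0,0,7.0],[-0.1,0,1.9,0,0,0,7.0],[-0.1,0,2.4,0,0,0,7.0]]'; python3 - <<'E'
from h import *
plan(-.0265,.0365,-.006,1)
im=eyes.get_image("scene"); cv2.imwrite(f"pics/s7.png",cv2.resize(im["color"][160:230,235:347],(800,500),interpolation=cv2.INTER_CUBIC))
plan(-.0265,.0365,-.006,1)
E
```

```text
clock: 6.08
position: [0.4822, 0.0989, -0.0028]
ee_rot: [0.707, 0.009, 0.707, -0.009]
contact_force: [-0.9, 0.6, -2.0]
width: 0.0702
t 6.075 tray [17.8 36.5] z -2.8 F [-0.92  0.63 -2.02] w 0.0702
1 shift cm [ 0.32 -0.01 -4.43] rot deg [-0.02 -0.   -0.  ]
t 6.125 tray [19.  36.6] z -2.6 F [ 0.02 -0.11 -0.17] w 0.0702
1 shift cm [ 0.33 -0.01 -4.55] rot deg [-0.02  0.1  -0.01]
```

View pics/s7.png

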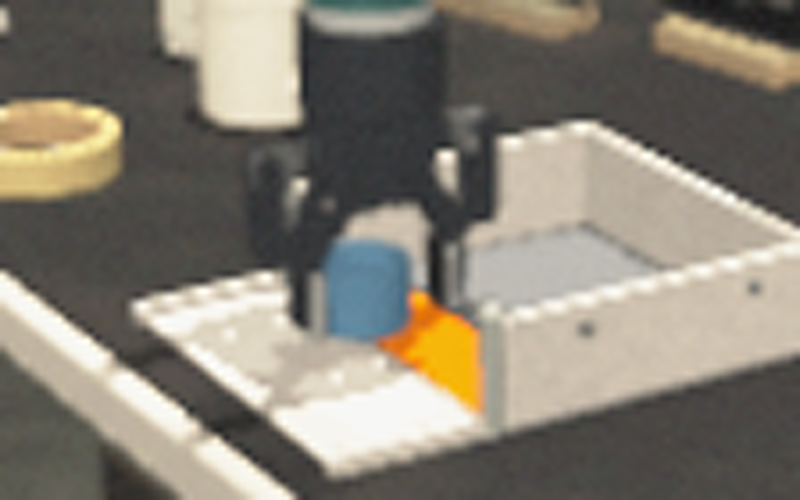

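The ramekin is upright, halfway over the hinge with the flap flat beneath it. I continue pushing.

```bash
python3 -m crank '[[0,0,0.4,0,0,0,7.0],[0,0,0.9,0,0,0,7.0],[0,0,1.4,0,0,0,7.0],[0,0,1.9,0,0,0,7.0],[0,0,2.4,0,0,0,7.0]]'; python3 - <<'E'
from h import *
im=eyes.get_image("scene"); cv2.imwrite(f"pics/s8.png",cv2.resize(im["color"][160:230,235:347],(800,500),interpolation=cv2.INTER_CUBIC))
plan(-.0265,.0365,-.006,1)
E
```

```text
clock: 6.75
position: [0.5061, 0.0983, -0.0027]
ee_rot: [0.707, 0.009, 0.707, -0.009]
contact_force: [-1.6, -0.5, -0.5]
width: 0.0698
t 6.8 tray [42.1 36.5] z -2.7 F [-1.76  0.43 -1.04] w 0.0697
1 shift cm [ 0.33 -0.01 -6.86] rot deg [-0.02 -0.   -0.01]
```

View pics/s8.png

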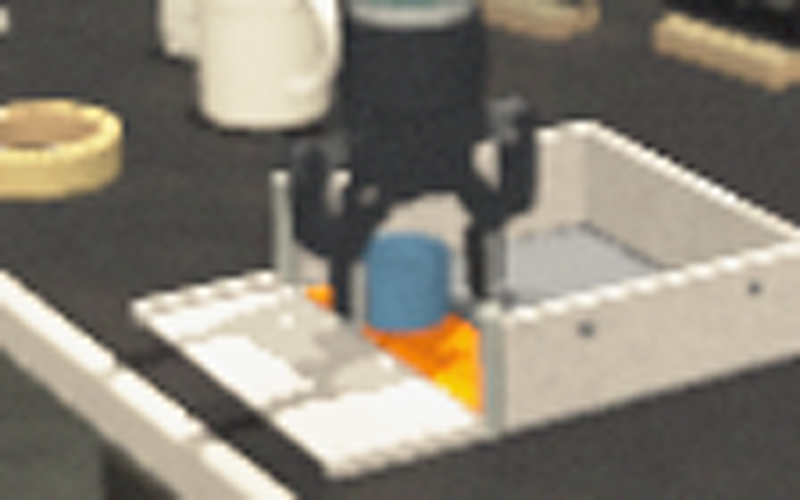

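```bash
python3 -m crank '[[0,0,0.5,0,0,0,7.0],[0,0,1.0,0,0,0,7.0],[0,0,1.5,0,0,0,7.0],[0,0,2.0,0,0,0,7.0],[0,0,2.5,0,0,0,7.0]]';python3 -m crank '[[0,0,0.5,0,0,0,7.0],[0,0,1.0,0,0,0,7.0],[0,0,1.5,0,0,0,7.0],[0,0,2.0,0,0,0,7.0],[0,0,2.5,0,0,0,7.0]]'; python3 - <<'E'
from h import *
im=eyes.get_image("scene"); cv2.imwrite(f"pics/s9.png",cv2.resize(im["color"][160:230,235:347],(800,500),interpolation=cv2.INTER_CUBIC))
plan(.110,.0365,-.003,1)
E
```

```text
clock: 7.42
position: [0.5313, 0.0976, -0.0025]
ee_rot: [0.707, 0.009, 0.707, -0.009]
contact_force: [-2.7, 0.5, 1.5]
width: 0.0702
clock: 8.05
position: [0.5565, 0.0969, -0.0027]
ee_rot: [0.707, 0.009, 0.707, -0.009]
contact_force: [-0.3, 0.5, -0.5]
width: 0.0702
t 8.1 tray [93.3 36.5] z -2.6 F [ 0.25 -0.54 -0.24] w 0.07
1 shift cm [ 0.04 -0.    1.67] rot deg [-0.02  0.15 -0.01]
```

View pics/s9.png

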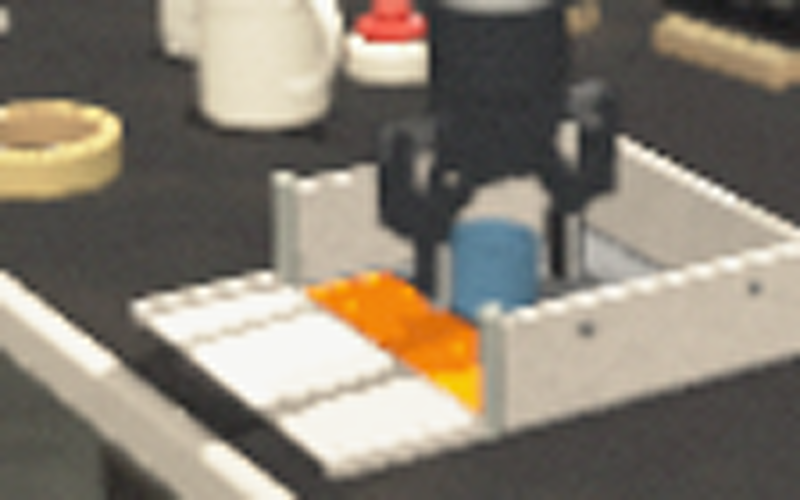

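The ramekin is upright at about x = 84 mm, with the flap still under A. A bit further clears the swing.

```bash
python3 -m crank '[[0,0,0.5,0,0,0,7.0],[0,0,1.0,0,0,0,7.0],[0,0,1.5,0,0,0,7.0],[0,0,1.9,0,0,0,7.0],[0,0,2.2,0,0,0,7.0]]';python3 -m crank '[[0,0,-0.3,0,0,0,7.2],[0,0,-0.3,0,0,0,7.4],[0,0,-0.3,0,0,0,7.4]]'; python3 - <<'E'
from h import *
im=eyes.get_image("scene"); cv2.imwrite(f"pics/s10.png",cv2.resize(im["color"][160:230,235:347],(800,500),interpolation=cv2.INTER_CUBIC))
plan(.110,.0365,-.003,1)
E
```

```text
clock: 8.72
position: [0.578, 0.0963, -0.0027]
ee_rot: [0.707, 0.009, 0.707, -0.009]
contact_force: [-3.1, -1.0, 3.4]
width: 0.0698
clock: 9.1
position: [0.5751, 0.0964, -0.0026]
ee_rot: [0.707, 0.009, 0.707, -0.009]
contact_force: [-0.2, -0.7, 0.4]
width: 0.074
t 9.15 tray [110.6  36.5] z -2.6 F [ 0.17 -0.22 -0.26] w 0.0738
1 shift cm [ 0.04 -0.   -0.06] rot deg [-0.02  0.04 -0.01]
```

View pics/s10.png

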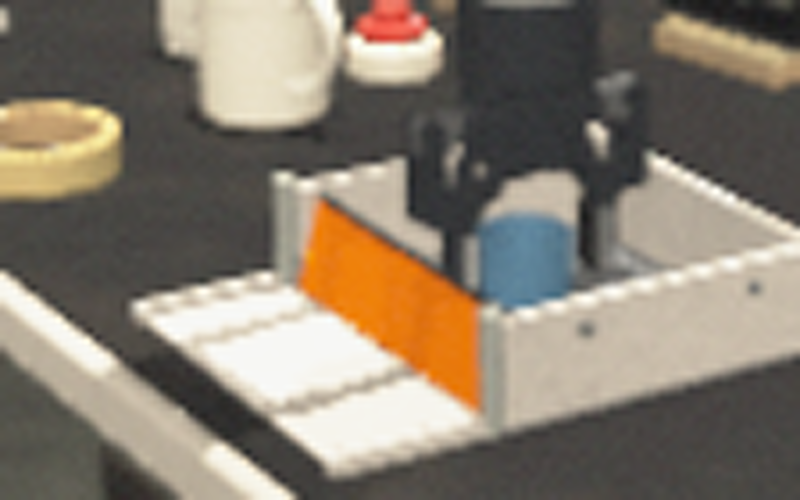

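The ramekin is inside and the flap is swinging shut. Now I go straight up and back.

```bash
python3 -m crank '[[-1.5,0,0,0,0,0,7.4],[-4,0,0,0,0,0,7.4],[-7,0,0,0,0,0,7.4],[-10,0,0,0,0,0,7.4],[-13,0,0,0,0,0,7.4]]';python3 -m crank '[[-1,0,-4,0,0,0,7.4],[-2,0,-9,0,0,0,7.4],[-3,0,-15,0,0,0,7.4],[-3,0,-21,0,0,0,7.4],[-3,0,-25,0,0,0,7.4]]'; python3 -m crank '[[0,0,0,0,0,0,7.4],[0,0,0,0,0,0,7.4],[0,0,0,0,0,0,7.4]]';python3 - <<'E'
from h import *
im=eyes.get_image("scene"); cv2.imwrite(f"pics/s11.png",cv2.resize(im["color"][160:230,235:347],(800,500),interpolation=cv2.INTER_CUBIC))
P=cloud(im);hsv=cv2.cvtColor(im["color"],cv2.COLOR_BGR2HSV)
for n,lo,hi in(("blue",(85,80,40),(125,255,255)),("orange",(3,150,80),(28,255,255))):
    m=(cv2.inRange(hsv,lo,hi)>0)&(abs(P[...,0]-.52)<.1)&(abs(P[...,1]-.05)<.12)&(P[...,2]<.08)
    q=P[m]; q=np.c_[[w2t(p) for p in q],q[:,2]]; print(n,len(q),np.percentile(q,[3,50,97],axis=0).round(4))
A_=np.c_[q[:,2],np.ones(len(q))]; print("flap tilt",np.linalg.lstsq(A_,q[:,0],rcond=None)[0])
im=eyes.get_image("top"); cv2.imwrite("pics/t11.png",cv2.resize(im["color"][155:240,235:345],(776,600),interpolation=cv2.INTER_CUBIC))
cv2.imwrite("pics/t11f.png",im["color"])
plan(.110,.0365,-.003,1)
E
```

```text
clock: 9.78
position: [0.575, 0.0965, 0.1295]
ee_rot: [0.708, 0.009, 0.706, -0.009]
contact_force: [-0.3, 0.7, 0.4]
width: 0.0737
clock: 10.4
position: [0.3219, 0.103, 0.158]
ee_rot: [0.707, 0.009, 0.707, -0.009]
contact_force: [0.1, 0.0, 0.8]
width: 0.0742
clock: 10.78
position: [0.3265, 0.1031, 0.1578]
ee_rot: [0.708, 0.01, 0.706, -0.009]
contact_force: [0.1, 0.3, 0.3]
width: 0.0741
blue 131 [[0.078  0.0007 0.0077]
 [0.094  0.0131 0.0277]
 [0.1251 0.0515 0.0403]]
orange 313 [[-0.0007 -0.0881  0.0063]
 [ 0.002  -0.0055  0.0294]
 [ 0.0047  0.087   0.0526]]
flap tilt [-0.00463556  0.00215204]
t 10.875 tray [-138.5   36.6] z 157.4 F [0.86 0.22 0.27] w 0.0742
1 shift cm [16.05  0.   24.84] rot deg [-0.04  0.02 -0.  ]
```

View pics/s11.png

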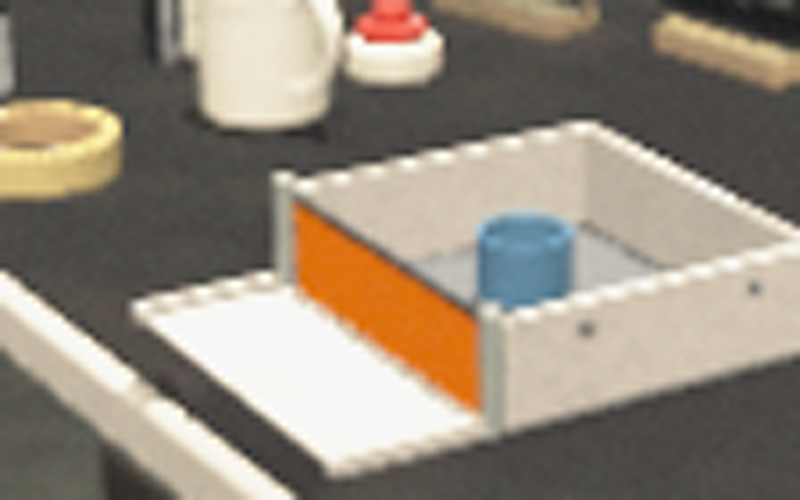

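View pics/t11.png

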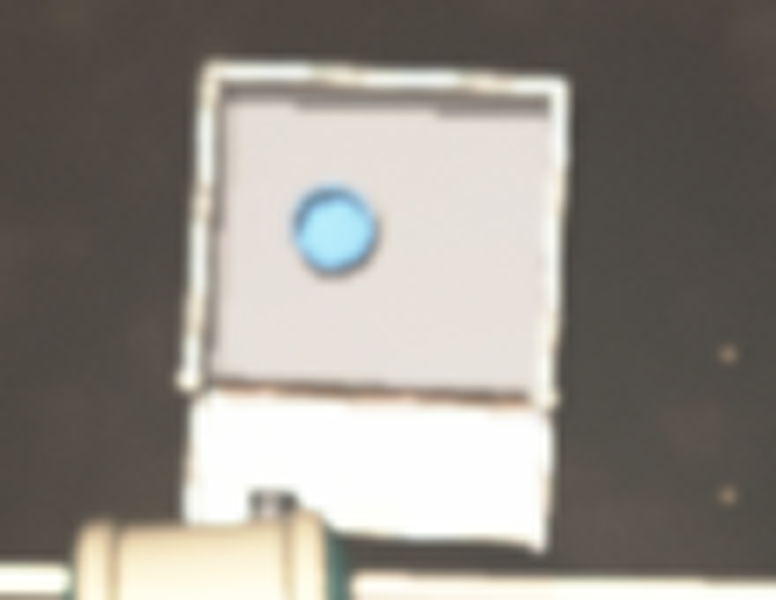

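```bash
python3 - <<'E'
from h import *
im=eyes.get_image("top")
p=ray(im,235+(336.5)/7.055-.5,155+(230.5)/7.055-.5,.040); print("ramekin tray",w2t(p))
print(manip.sign_off())
E
```

```text
ramekin tray [0.09843765 0.02808655]
the job is handed in; nothing more can be done
None
```

The ramekin is inside the tray and the flap has closed behind it. I handed the job in at about 11 s of the 42 s allowed; no verdict is reported.

- **What I did:** I used the open gripper with its jaws along the tray's x axis. The front finger pushed the flap back and pressed it down to about 1.4 rad while the ramekin was still outside. The rear finger then slid the ramekin over the flap, which lay nearly flat (about 1.54 rad). The arm went straight up and drew back.
- **Ramekin, last check:** it stands upright on the floor. From the top camera its centre is at x ≈ 98 mm, y ≈ 28 mm in the tray frame, inside the allowed 87 to 165 mm and ±85 mm.
- **Flap, last check:** it is upright, with a measured tilt of about 0.005 rad.
- **Arm, last check:** it is clear of everything.
- **Forces:** the readings I saw at the end of moves stayed within a few newtons. I did not see peaks within a move.
- **Disagreement:** the finger positions implied the ramekin's centre at about x = 106 mm, y = 36 mm, some 8 mm off the camera in each direction. Both are within limits. I handed in without finding the cause.
- **Not measured:** I didn't measure the surrounding objects again. The arm did not go near them, and those in view in the last pictures looked unmoved.

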